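# Close the steriliser pot under the drying rack's upper tier

### The arm

A 6-joint arm with a two-finger parallel gripper is mounted at the origin on the work surface. World frame = base frame: x ahead of the robot, y to its left, z up, the work surface at z = 0. Lengths are in m, angles in rad, forces in N, time in s.
With the tool pointing down it reaches from about 0.375 to 0.9 m from the base axis. Payload 3.1 kg.
Tool frame: the origin (TCP) lies midway between the tips of the shut fingers; the grasp point (between the pads) lies 19 mm behind it; z points along the fingers, y is the line along which they close (so a half turn about z gives the same grasp; the last joint's range is limited). The gripper opens to 87 mm and grips with 3 to 60 N. Pads are 19 mm wide; open, the fingers measure 117 mm over their backs; the gripper's body (75 mm by 190 mm) begins 51 mm behind the grasp point.
Start: joints at [1.002, 0.527, 1.433, -0, 1.181, -0.178], TCP at [0.238, 0.578, 0.223] pointing down, gripper open.
Joint ranges: [-3.08, 3.08], [-0.75, 2.2], [0.22, 2.44], [-1.43, 4.57], [0, 2.65], [-2.85, 2.85]. Speed limits (rad/s): [2.79, 2.79, 3.14, 3.14, 3.14, 3.14].

### API

Orientations are given as a unit quaternion [x, y, z, w].
In Python, from rig import robot gives the robot as it stands. The module is installed in compiled form; this text tells all that it offers.
- The arm moves only by the tool play_rows, never from a script. Its arguments are lists of equal length, an entry for each row: "gripper": the closure, from -1 (fully open) to 1 (shut); "delta_pos": the shift along the tool's x, y, z in cm, a list of three; "turn": the turn, a rotation vector about the tool's x, y, z in rad, a list of three. A call has 1 to 12 rows; each row is the pose to reach, as a shift and turn from the pose commanded when the call began, along the tool's axes at that moment; what a row does not reach only later rows make up. A row lasts 1/8 s, in which the tool goes at most 62.5 mm and 10.7 degrees, less where a joint would pass 70% of its speed; a pose out of reach is approached as far as the arm can. A call with a gripper value outside its range is refused whole. The fingers move at their own pace and stop on an object; "squeeze" is the grip in N (left out, the last holds). Time passes only in rows, so rows that repeat a pose let the fingers close. It gives the time, the measured TCP pose, the force, the opening and the grip force at its end, in the units of the state.
- robot.get_obs(): the state, without advancing time (a new reading comes with each control period).
- robot.camera(name): name is "side" or "top"; returns a dict with "color" (384x512x3 uint8, red, green, blue), "vfov" (degrees; the focal length in pixels is half the picture's height over the tangent of half this angle, whatever the lens; pixels are square), "cx", "cy" (the principal point, pixels), "R" (3x3) and "t" (3): a world point X has camera coordinates R X + t. Camera axes: x right, y down, z forward; pixel columns grow to the right and rows downward; lengths in m; the calibration is good to about 2 mm. A picture is of the moment at which its call begins. There is no depth.
- robot.hand_in(): hands the job in; it is judged then, once.
The state is a dict: "time": time; "q": joint angles; "joint_velocities": joint speeds; "joint_torque": joint torques, N m; "position": TCP position; "tool_rot": TCP orientation; "ft_force": force on the tool from outside, world axes, zero at the start; "moment": the same for the moment, N m; "grip_width": finger opening in m; "grip_force": force on a finger pad.
Only numpy, scipy, OpenCV 4.12 (cv2) and the standard library are available. Lean on these libraries where they do the work, as an engineer would, in place of code of your own. Each camera call takes 0.05 s, during which the arm holds its last target. There are 200 camera calls.

### The job

Pick up the loose white cover by its upright fin, carry it in under the upper tier of the drying rack, set it on the steriliser pot and press it down gently with the gripper, against the stiff seal ring in the mouth, until its flange lies flush and level on the rim; then let go and move clear. Do not knock the rack, and leave the two feeding bottles and the pacifier case where they stand.

Things in the scene. Friction and masses are not known exactly. Their poses are not given: they have to be found in the camera images.
- cover: loose white plastic cover, 85 to 170 g, lying upright on the ledge. Origin: centre of its underside, z up. Round plug 80 mm across, z 0 to 10 mm (tapering to 74 mm at the foot); round flange 102 mm across, z 10 to 14 mm; on it an upright central fin 40 mm long (x), 12 mm thick (y), z 14 to 46 mm. Half a turn makes no difference; any yaw fits the pot.
- cover_seat (a point): point of the cover on its axis, in the plane of the flange's underside (10 mm above the cover's origin); meets pot_rim when the cover is home
- pot: round white ceramic pot fixed on the rack's lower grille; 94 mm outer, 84 mm inner diameter, 70 mm tall, open at the top; origin at the centre of its underside, z up. The cover's plug goes into its mouth, the flange onto its rim. A push of 10 to 25 N is plenty; the contact forces between cover and pot, sideways ones included, must not add up to more than 60 N.
- pot_rim (a point): centre of the pot's mouth in the plane of its rim, 70 mm above the pot's origin, 100 mm above the ledge
- seal_top (a point): centre of the upper face of a grey seal ring (76 mm outer, 58 mm inner diameter) inside the pot's mouth, at the start 3 to 5.5 mm below the rim. It slides stiffly: it gives way only to a push of 8 N (more than the cover weighs), has no spring and stays where it is left. So a cover merely laid in stops 4 to 7 mm short and must be pushed down that far.
- rack: fixed drying rack; origin under it at ledge height; x points away from the robot into the rack, y left along it. Lower grille: x -100 to 160, y -150 to 150 mm, top at z 30 mm, drip tray below. Upper tier of 8 mm steel rods: x -8 to 156, y -146 to 146 mm, z 205 to 213 mm, with a 10 mm post at each of its four corners. A small teat stands on it, part of the rack.
- tier_edge (a point): middle of the upper tier's front rod (209 mm above the ledge, x -4 mm in the rack). It lies 5 to 12 mm nearer the robot than the pot's axis, so the tier covers more than half of the pot; under it 105 mm is free above the rim. An upright gripper does not fit there; one leaning back towards the robot by 30 to 45 degrees, fingers pointing down and into the rack, does.
- bottle_low: glass feeding bottle, 58 mm in diameter, 126 mm tall, standing loose on the lower grille beside the pot (axes at least 100 mm apart); origin at the centre of its underside; leave it alone
- bottle_high: same glass feeding bottle standing loose on the upper tier, at least 45 mm behind its front rod; leave it alone
- case: white pacifier case with closed lid, 62 by 72 by 43 mm, standing loose on the ledge on the other side from the cover; origin at the centre of its underside; leave it alone

How it is judged:
On the way:
1. the gripper touches the cover while it is pressed home on the pot (horizontal distance between cover_seat and pot_rim below 0.005 m and z of cover_seat in the frame of pot_rim below 0.0018 m and contact force between the fingers and cover above 0.5 N), for 0.05 s.
At the end, for the whole second after the job is handed in: the cover sits on the pot with its flange within 1.8 mm of the rim, level within 2 degrees, centred within 5 mm, at rest; the case and both bottles are within 30 mm of where they stood (horizontal distance between cover_seat and pot_rim below 0.005 m and z of cover_seat in the frame of pot_rim between -0.0018 and 0.0018 m and angle between cover's own z axis and vertical below 0.035 rad and linear speed of cover below 0.01 m/s and distance of each of case, bottle_low, bottle_high from where it was at the start of the episode below 0.03 m); the robot touches nothing.
It fails at once if a bottle or the case is moved by more than 30 mm or tipped (distance of any of case, bottle_low, bottle_high from where it was at the start of the episode above 0.03 m or angle between any of case, bottle_low, bottle_high's own z axis and vertical above 0.3 rad).
It fails at once if the rack is knocked (over 20 N by robot or cover) (contact force between any of the arm, the fingers, cover and rack above 20 N).
It fails at once if the cover is forced or dropped onto the pot (over 60 N in all) (contact force between cover and pot above 60 N).
It also fails if it takes over 56 s, if anything falls off the work surface, if the arm or the gripper's body presses on something with over 40 N, if the wrist force passes 120 N, or if a joint passes its speed limit or range.

## Working session

There is one attempt and no reset: what is moved stays moved. The work goes in short steps, Python scripts to look and compute and a tool call to move; the robot and the scene stay as the last step left them, time stands still between calls to the robot, and variables do not carry over. Pictures are saved under pics/ and viewed, at most 10 in all, crops included, and the job is handed in when it is done.

Besides the shell and the picture viewer there is one more tool, called after "Request:" as name(argument=value, ...) on one line, values as JSON. play_rows: Moves the arm, as the interface text tells. Its arguments: {"type":"object","properties":{"gripper":{"type":"array","items":{"type":"number"}},"delta_pos":{"type":"array","items":{"type":"array","items":{"type":"number"}}},"turn":{"type":"array","items":{"type":"array","items":{"type":"number"}}},"squeeze":{"type":"number"}},"required":["gripper","delta_pos","turn"]}

```bash
mkdir -p pics
python3 - <<'E'
from rig import robot
import cv2,numpy as np
for n in("side","top"):
    c=robot.camera(n); cv2.imwrite(f"pics/{n}0.png",c["color"][:,:,::-1]); np.save(f"pics/{n}0.npy",c,allow_pickle=True)
    print(n,c["vfov"],c["cx"],c["cy"],np.round(c["R"],3).tolist(),np.round(c["t"],3), "C",-c["R"].T@c["t"])
o=robot.get_obs();print({k:np.round(v,3) for k,v in o.items()})
E
```

```text
side 45.33623739594291 250.16617711832552 192.439132942858 [[0.988, -0.151, -0.022], [-0.106, -0.575, -0.811], [0.11, 0.804, -0.584]] [-0.6    0.18   1.371] C [ 0.460583   -1.08946171  0.9344199 ]
top 44.676081830001515 253.10383707242886 194.26417844500048 [[0.014, -1.0, 0.012], [-0.982, -0.016, -0.186], [0.186, -0.009, -0.983]] [-0.009  0.635  1.265] C [0.38893167 0.01241889 1.36048999]
{'time': np.float64(0.1), 'q': array([ 1.001,  0.528,  1.434, -0.   ,  1.181, -0.179]), 'joint_velocities': array([ 0.002, -0.002, -0.002,  0.   , -0.   , -0.002]), 'joint_torque': array([-1.0000e-03, -4.4099e+01, -1.7715e+01,  6.3000e-02,  5.3000e-02,
       -0.0000e+00]), 'position': array([0.238, 0.577, 0.222]), 'tool_rot': array([ 0.194,  0.981, -0.001, -0.   ]), 'ft_force': array([-0.475, -0.302,  0.396]), 'moment': array([-0.073, -0.003, -0.027]), 'grip_force': np.float64(0.0), 'grip_width': np.float64(0.087)}
```

View pics/side0.png

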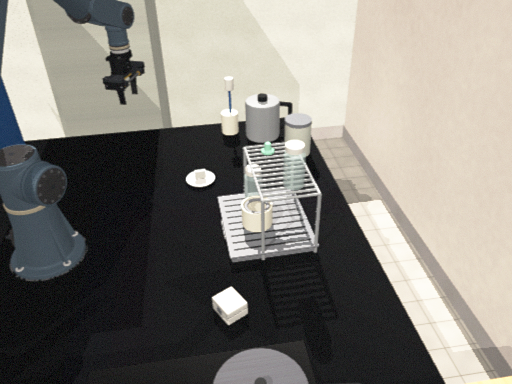

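View pics/top0.png

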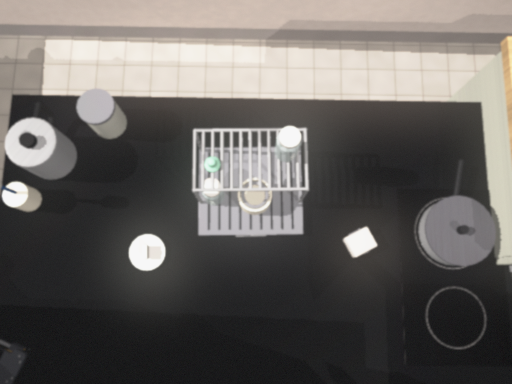

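The side view shows the cover at (200,178), the pot at (257,213) and the case at (230,306). In the top view the cover is at (147,252) with its fin near (155,252), the pot mouth is at (254,195), and the tier's front rod runs along row ~190. I'll zoom in.

Run:
```python
import cv2,numpy as np
t=cv2.imread("pics/top0.png");s=cv2.imread("pics/side0.png")
r=lambda im,x,y,w,h,k:cv2.resize(im[y:y+h,x:x+w],None,fx=k,fy=k,interpolation=cv2.INTER_CUBIC)
a=r(t,185,120,130,120,4.6);cv2.imwrite("pics/ctop.png",a)
b=np.hstack([r(t,122,228,50,50,8),r(s,180,155,50,50,8)]);c=np.hstack([r(s,225,185,80,40,5),r(s,225,185,80,40,5)]);cv2.imwrite("pics/ccov.png",np.vstack([b,c[:200]]))
```

```text
(no output)
```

View pics/ctop.png

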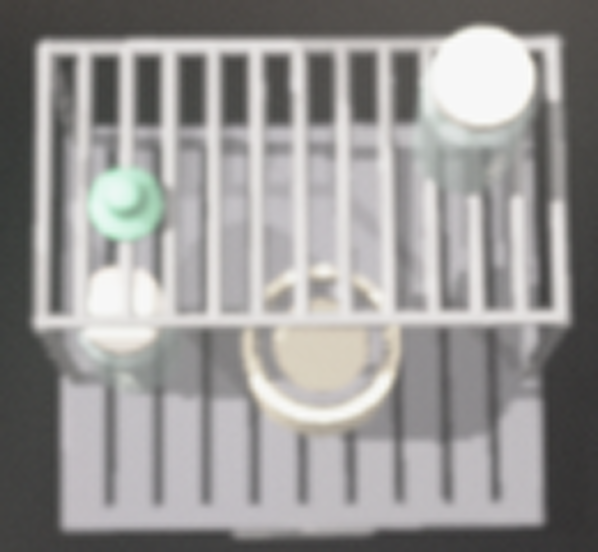

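View pics/ccov.png

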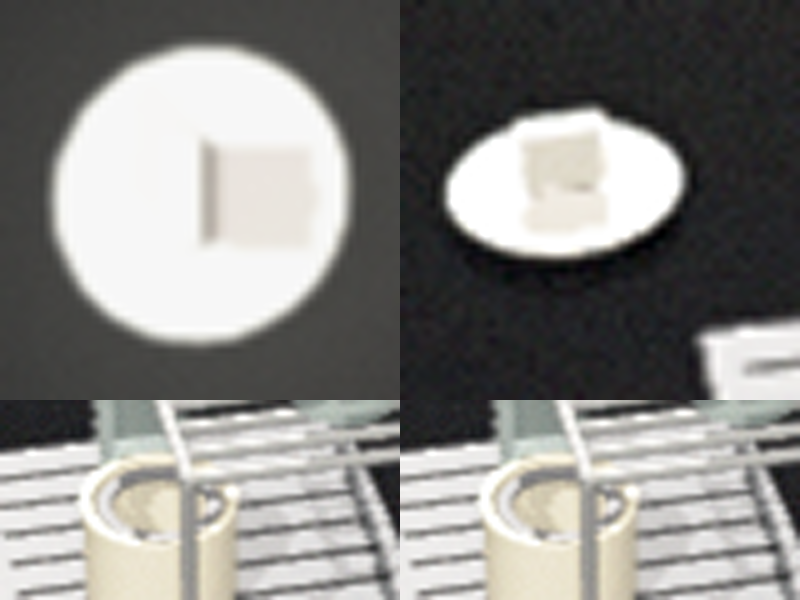

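In the top crop the fin's shaded side edge runs vertically, so its long axis is roughly along world x, with its shadow to the right. The low bottle is left of the pot, and the tier rod crosses the pot slightly behind its centre. Next I'll measure.

```bash
cat > h.py <<'E'
import cv2,numpy as np
def load(n): return np.load(f"pics/{n}.npy",allow_pickle=True).item()
def K(c): f=192/np.tan(np.radians(c["vfov"]/2)); return f
def ray(c,p,z):
    f=K(c);d=c["R"].T@np.array([(p[0]-c["cx"])/f,(p[1]-c["cy"])/f,1]);C=-c["R"].T@c["t"]
    return C+d*(z-C[2])/d[2]
def proj(c,X):
    q=(c["R"]@np.asarray(X,float).T).T+c["t"];return q[...,:2]/q[...,2:]*K(c)+[c["cx"],c["cy"]]
E
python3 - <<'E'
from h import *
T=load("top0");S=load("side0")
def big(c,x,y,w,h,th):
    m=(cv2.cvtColor(c["color"],cv2.COLOR_RGB2GRAY)[y:y+h,x:x+w]>th).astype(np.uint8)
    k=max(cv2.findContours(m,0,1)[0],key=cv2.contourArea);return k.reshape(-1,2)+[x,y]
for n,c,b in(("T",T,(122,228,50,50)),("S",S,(180,160,42,32))):
    for th in(120,150):
        k=big(c,*b,th)
        # boundary rays on flange-top plane, fit circle via hull
        P=np.array([ray(c,p,0.014)[:2] for p in k])
        A=np.c_[2*P,np.ones(len(P))];w=np.linalg.lstsq(A,(P**2).sum(1),rcond=None)[0]
        print(n,th,"cover",w[:2],"r",np.sqrt(w[2]+w[:2]@w[:2]),len(k))
# pot rim outer, top: print crop pts
tc=lambda u,v:(185+(u+.5)/4.6-.5,120+(v+.5)/4.6-.5)
for nm,p,z in(("rim left",(243,345),.1),("rim right",(401,345),.1),("rim front",(322,433),.1),("rim back",(322,262),.1),("rodL",(36,323),.209),("rodR",(570,321),.209),("backL",(40,44),.209),("backR",(558,42),.209),("grilleFL",(60,530),.03),("grilleFR",(546,524),.03)):
    print(nm,ray(T,tc(*p),z))
sc=lambda u,v:(225+(u+.5)/5-.5,185+(v-400+.5)/5-.5)
for nm,p in(("rim left",(79,500)),("rim right",(240,493)),("back",(160,455)),("front",(160,545))): print("S",nm,ray(S,sc(*p),.1))
cc=lambda u,v:(122+(u+.5)/8-.5,228+(v+.5)/8-.5)
for p,z in(((202,138),.046),((202,246),.046),((218,145),.014),((218,247),.014)): print("fin",ray(T,cc(*p),z))
s2=lambda u,v:(180+(u-400+.5)/8-.5,155+(v+.5)/8-.5)
for p in((522,142),(603,132)): print("finS",ray(S,s2(*p),.046))
for n,c in(("T",T),("S",S)):
    print(proj(c,[[.5,0,.1]]))
E
```

```text
T 120 cover [0.47146328 0.30228597] r 0.05252585749191605 105
T 150 cover [0.47133048 0.3019542 ] r 0.05173256810274602 104
S 120 cover [0.47074451 0.30109702] r 0.05394565269398266 67
S 150 cover [0.47008401 0.30103963] r 0.053038802840386964 67
rim left [0.62563353 0.04394707 0.1       ]
rim right [ 0.62713731 -0.05034475  0.1       ]
rim front [ 0.57336014 -0.00387557  0.1       ]
rim back [ 0.67715446 -0.00251058  0.1       ]
rodL [0.61557183 0.15430654 0.209     ]
rodR [ 0.62137475 -0.13733006  0.209     ]
backL [0.7745671  0.15808751 0.209     ]
backR [ 0.78086948 -0.13191517  0.209     ]
grilleFL [0.52047538 0.15659185 0.03      ]
grilleFR [ 0.52870119 -0.14461899  0.03      ]
S rim left [0.57966981 0.00187895 0.1       ]
S rim right [ 0.67584883 -0.00861422  0.1       ]
S back [0.63487192 0.03820293 0.1       ]
S front [ 0.62041435 -0.04957482  0.1       ]
fin [0.48880391 0.29592348 0.046     ]
fin [0.45135407 0.2938298  0.046     ]
fin [0.48882016 0.29696947 0.014     ]
fin [0.45260193 0.29497333 0.014     ]
finS [0.45382715 0.28833453 0.046     ]
finS [0.48978176 0.28982095 0.046     ]
[[252.81296344 240.67277843]]
[[213.9610273  207.88935966]]
```

Run:
```python
from h import *
from scipy.optimize import least_squares
for n,rng in(("top0",None),("side0",None)):
    c=load(n);g=cv2.GaussianBlur(cv2.cvtColor(c["color"],cv2.COLOR_RGB2GRAY),(0,0),.6).astype(np.float32)
    x0=np.array([.6265,-.0035]);th=np.radians(np.arange(0,360,10));r=np.arange(.034,.056,.0005)
    for it in range(2):
      out=[]
      for t in th:
        X=np.c_[x0[0]+r*np.cos(t),x0[1]+r*np.sin(t),np.full(len(r),.1)]
        p=proj(c,X).astype(np.float32);v=cv2.remap(g,p[None,:,0],p[None,:,1],1)[0];d=np.gradient(v)
        i=d.argmax();j=i+d[i:].argmin();out.append((np.degrees(t),r[i]*1e3,d[i],r[j]*1e3,d[j]))
      o=np.array(out)
      if it==0:
        for col,R,dc in((1,42,2),(3,47,4)):
          f=lambda q:(np.hypot(q[0]*1e3+o[:,col]*np.cos(th),q[1]*1e3+o[:,col]*np.sin(th))-R-q[2])
          w=least_squares(f,[0,0,0],loss="soft_l1",f_scale=.5);print(n,"R",R,x0-w.x[:2]*-1*-1 if 0 else x0+w.x[:2]*1,w.x,(abs(f(w.x))<1.5).sum())
    print(np.round(o[:,[0,1,3]],1).tolist())
```

```text
top0 R 42 [ 0.62424505 -0.00429677] [-2.25494951e-03 -7.96769708e-04 -2.12282482e+00] 31
top0 R 47 [ 0.62526707 -0.00441759] [-1.23292707e-03 -9.17589044e-04  1.39888994e+00] 25
[[0.0, 42.0, 50.5], [10.0, 42.0, 48.0], [20.0, 38.5, 51.5], [30.0, 43.0, 49.5], [40.0, 42.0, 49.5], [50.0, 43.5, 54.5], [60.0, 43.5, 51.0], [70.0, 40.5, 52.0], [80.0, 42.5, 47.5], [90.0, 41.0, 46.5], [100.0, 39.0, 48.0], [110.0, 39.0, 48.0], [120.0, 39.0, 49.5], [130.0, 39.0, 51.5], [140.0, 39.0, 55.5], [150.0, 37.5, 47.5], [160.0, 37.5, 47.0], [170.0, 39.5, 47.5], [180.0, 38.0, 47.0], [190.0, 38.5, 47.5], [200.0, 37.5, 46.0], [210.0, 37.0, 47.5], [220.0, 37.0, 46.5], [230.0, 38.0, 48.0], [240.0, 36.5, 47.0], [250.0, 38.5, 47.0], [260.0, 39.5, 46.5], [270.0, 40.5, 46.0], [280.0, 38.0, 47.5], [290.0, 40.0, 48.5], [300.0, 41.5, 50.5], [310.0, 39.5, 55.0], [320.0, 40.0, 47.5], [330.0, 42.0, 50.5], [340.0, 40.5, 48.5], [350.0, 42.5, 48.0]]
side0 R 42 [0.62575513 0.00086097] [-7.44871359e-04  4.36096783e-03 -2.79703298e+00] 19
side0 R 47 [ 0.6255618  -0.00110514] [-9.38200585e-04  2.39485684e-03  1.48313980e+00] 19
[[0.0, 40.5, 49.5], [10.0, 43.0, 48.5], [20.0, 40.0, 50.0], [30.0, 37.0, 55.5], [40.0, 53.0, 55.5], [50.0, 55.5, 55.5], [60.0, 34.0, 49.5], [70.0, 34.0, 41.5], [80.0, 34.0, 41.5], [90.0, 34.0, 42.0], [100.0, 34.0, 44.0], [110.0, 34.0, 43.5], [120.0, 35.0, 47.0], [130.0, 34.0, 46.5], [140.0, 39.0, 49.5], [150.0, 39.5, 47.5], [160.0, 39.0, 47.0], [170.0, 40.5, 46.0], [180.0, 40.5, 47.0], [190.0, 40.5, 47.0], [200.0, 40.0, 48.5], [210.0, 39.5, 49.0], [220.0, 40.5, 49.0], [230.0, 34.5, 49.5], [240.0, 39.0, 50.0], [250.0, 43.0, 52.5], [260.0, 37.5, 49.0], [270.0, 45.0, 53.0], [280.0, 55.0, 55.5], [290.0, 44.5, 53.5], [300.0, 40.5, 50.0], [310.0, 40.0, 51.0], [320.0, 41.5, 50.5], [330.0, 42.5, 48.0], [340.0, 41.5, 49.5], [350.0, 40.0, 48.5]]
```

```bash
cat >> h.py <<'E'
from scipy.spatial.transform import Rotation as Ro
def tool(lean,yaw):
    a=np.radians(lean);R=np.c_[[-np.cos(a),0,-np.sin(a)],[0,1,0],[np.sin(a),0,-np.cos(a)]]
    return Ro.from_euler("z",yaw,degrees=True)*Ro.from_matrix(R)
def cmd(o,pos,rot):
    r=Ro.from_quat(o["tool_rot"])
    print("delta cm",np.round(r.inv().apply(np.array(pos)-o["position"])*100,2).tolist(),"turn",np.round((r.inv()*rot).as_rotvec(),3).tolist())
E
python3 - <<'E'
from h import *;from rig import robot
o=robot.get_obs();cmd(o,[.480,.302,.13],tool(48,3))
E
```

```text
delta cm [-32.89, -16.21, 9.19] turn [-0.187, -0.824, -0.416]
```

Request:
play_rows(gripper=[-1, -1, -1, -1, -1, -1, -1, -1, -1, -1, -1, -1], delta_pos=[[-32.9, -16.2, 9.2], [-32.9, -16.2, 9.2], [-32.9, -16.2, 9.2], [-32.9, -16.2, 9.2], [-32.9, -16.2, 9.2], [-32.9, -16.2, 9.2], [-32.9, -16.2, 9.2], [-32.9, -16.2, 9.2], [-32.9, -16.2, 9.2], [-32.9, -16.2, 9.2], [-32.9, -16.2, 9.2], [-32.9, -16.2, 9.2]], turn=[[-0.187, -0.824, -0.416], [-0.187, -0.824, -0.416], [-0.187, -0.824, -0.416], [-0.187, -0.824, -0.416], [-0.187, -0.824, -0.416], [-0.187, -0.824, -0.416], [-0.187, -0.824, -0.416], [-0.187, -0.824, -0.416], [-0.187, -0.824, -0.416], [-0.187, -0.824, -0.416], [-0.187, -0.824, -0.416], [-0.187, -0.824, -0.416]], squeeze=40)

```text
time: 1.6
position: [0.494, 0.3428, 0.1998]
tool_rot: [-0.016, 0.931, -0.008, 0.364]
ft_force: [-0.2, -0.1, 0.1]
grip_width: 0.0872
grip_force: 0.0
```

Run:
```python
from h import *;from rig import robot
o=robot.get_obs();print(o["time"],o["position"],o["q"].round(2),np.round(tool(48,3).as_quat(),3),o["tool_rot"].round(3));cmd(o,[.480,.302,.025],tool(48,3))
```

```text
1.6 [0.49397923 0.34283513 0.19979027] [ 0.63  0.47  1.97 -1.43  0.42  0.3 ] [-0.024  0.913  0.011  0.407] [-0.016  0.931 -0.008  0.364]
delta cm [13.01, -3.57, 11.92] turn [-0.039, -0.094, -0.0]
```

```bash
cat >> h.py <<'E'
Q0=[1.001,.528,1.434,0,1.181,-.179];P0=[.238,.577,.222]
def fk(q,L):
    h,a1,L1,e,L2,d,Lt=L;r=Ro.from_euler
    A=r("z",q[0]);B=A*r("y",q[1]);C=B*r("y",q[2]);W=C*r("z",q[3])*r("y",q[4]);T=W*r("z",q[5])
    return np.array([0,0,h])+A.apply([a1,d,0])+B.apply([0,0,L1])+C.apply([e,0,L2])+W.apply([0,0,Lt]),T
E
python3 - <<'E'
from h import *;from rig import robot
o=robot.get_obs()
for q,t in((Q0,[.194,.981,0,0]),(o["q"],o["tool_rot"])):
    print(fk(q,[0]*7)[1].as_matrix().round(3).tolist(),Ro.from_quat(t).as_matrix().round(3).tolist())
print(o["q"].tolist())
E
```

```text
[[-0.381, -0.925, -0.001], [-0.925, 0.381, -0.001], [0.001, 0.0, -1.0]] [[-0.925, 0.381, 0.0], [0.381, 0.925, 0.0], [0.0, 0.0, -1.0]]
[[0.024, -0.735, 0.678], [-0.999, -0.036, -0.004], [0.027, -0.677, -0.735]] [[-0.735, -0.024, 0.678], [-0.036, 0.999, -0.004], [-0.677, -0.027, -0.735]]
[0.6251117948734393, 0.4741760811324282, 1.9660684432890945, -1.4301644466565335, 0.41544495649081215, 0.2988398795864146]
```

Run:
```python
from h import *;from rig import robot
o=robot.get_obs();cmd(o,[.476,.302,.11],tool(36,3))
```

```text
delta cm [7.55, -3.79, 5.4] turn [-0.039, 0.115, -0.004]
```

Request:
play_rows(gripper=[-1, -1, -1, -1, -1, -1], delta_pos=[[7.5, -3.8, 5.4], [7.5, -3.8, 5.4], [7.5, -3.8, 5.4], [7.5, -3.8, 5.4], [7.5, -3.8, 5.4], [7.5, -3.8, 5.4]], turn=[[-0.039, 0.115, 0], [-0.039, 0.115, 0], [-0.039, 0.115, 0], [-0.039, 0.115, 0], [-0.039, 0.115, 0], [-0.039, 0.115, 0]])

```text
time: 2.35
position: [0.4844, 0.3135, 0.1316]
tool_rot: [-0.021, 0.956, 0.002, 0.293]
ft_force: [-0.5, -0.2, 1.1]
grip_width: 0.0871
grip_force: 0.0
```

Run:
```python
from h import *;from rig import robot
from scipy.optimize import least_squares,minimize
o=robot.get_obs();print(o["position"].round(4),o["q"].round(3),np.degrees(np.arccos(-Ro.from_quat(o["tool_rot"]).as_matrix()[2,2])))
D=[([1.002,.527,1.433,0,1.181,-.178],[.238,.578,.223]),([.6251,.4742,1.9661,-1.4302,.4154,.2988],[.49398,.34284,.19979]),(o["q"],o["position"])]
pri=np.array([.2,0,.4,0,.4,.11,.25])
f=lambda L:np.r_[np.concatenate([(fk(q,L)[0]-p) for q,p in D]),(L-pri)*1e-4]
w=least_squares(f,pri);print(w.x.round(4),abs(f(w.x)[:9]).max());np.save("L.npy",w.x)
L=w.x;lo=[-3.08,-.75,.22,-1.43,0,-2.85];hi=[3.08,2.2,2.44,4.57,2.65,2.85]
def ik(p,rot,q0):
    T=rot*Ro.from_euler("z",-90,degrees=True)
    g=lambda q:np.r_[(fk(q,L)[0]-p)*10,(fk(q,L)[1].inv()*T).as_rotvec()]
    s=least_squares(g,np.clip(q0,np.array(lo)+.01,np.array(hi)-.01),bounds=(lo,hi));return s.x,np.abs(s.fun).max()
for lean in(30,34,36,38,40,42,45,48,52,56,60):
  a=np.radians(lean);z=np.array([np.sin(a),0,-np.cos(a)])
  r=[]
  for nm,g,y in(("cov",[.465,.302,.0375],3),("high",[.465,.302,.15],3),("pot",[.6217,-.0032,.1395],0),("potlow",[.6217,-.0032,.1275],0)):
    b=min((ik(np.array(g)+.019*(Ro.from_euler("z",y,degrees=True).apply(z)),tool(lean,y),q0) for q0 in(o["q"],[.6,.5,1.9,3,.4,-2.5],[.6,.5,1.9,4.4,.4,-2.5],[-.2,.8,1.3,0,.6,0])),key=lambda t:t[1])
    r.append((nm,b[0].round(2).tolist(),round(b[1],3)))
  print(lean,r)
```

```text
[0.4844 0.3135 0.1316] [ 0.523  0.551  2.014 -1.43   0.272  0.259] 34.092174248754105
[2.741e-01 2.000e-04 5.876e-01 1.138e-01 3.918e-01 1.108e-01 3.050e-01] 3.53376932161753e-05
30 [('cov', [0.49, 0.75, 1.98, -1.43, 0.22, 0.26], np.float64(0.094)), ('high', [0.48, 0.52, 2.01, -1.04, 0.24, -0.16], np.float64(0.0)), ('pot', [-0.24, 0.57, 1.92, 0.71, 0.18, -2.48], np.float64(0.0)), ('potlow', [-0.24, 0.6, 1.92, 0.83, 0.16, -2.6], np.float64(0.0))]
34 [('cov', [0.51, 0.75, 1.97, -1.43, 0.26, 0.28], np.float64(0.147)), ('high', [0.5, 0.53, 2.04, -1.43, 0.25, 0.24], np.float64(0.012)), ('pot', [-0.24, 0.58, 1.94, 1.08, 0.14, -2.85], np.float64(0.027)), ('potlow', [-0.24, 0.6, 1.94, 1.08, 0.13, -2.85], np.float64(0.041))]
36 [('cov', [0.52, 0.76, 1.97, -1.43, 0.28, 0.29], np.float64(0.173)), ('high', [0.51, 0.53, 2.04, -1.43, 0.26, 0.25], np.float64(0.041)), ('pot', [-0.24, 0.58, 1.95, 1.09, 0.13, -2.85], np.float64(0.058)), ('potlow', [-0.23, 0.6, 1.94, 1.09, 0.12, -2.85], np.float64(0.072))]
38 [('cov', [0.53, 0.76, 1.96, -1.43, 0.3, 0.31], np.float64(0.198)), ('high', [0.52, 0.53, 2.03,
[... 1401 characters left out ...]
at64(0.255)), ('pot', [-0.18, 0.58, 1.95, -1.43, 0.0, -0.27], np.float64(0.299)), ('potlow', [-0.18, 0.6, 1.94, -1.43, 0.0, -0.27], np.float64(0.315))]
56 [('cov', [0.66, 0.81, 1.9, -1.43, 0.57, 0.49], np.float64(0.375)), ('high', [0.62, 0.57, 1.99, -1.43, 0.49, 0.36], np.float64(0.302)), ('pot', [-0.18, 0.57, 1.95, -1.43, 0.0, -0.27], np.float64(0.365)), ('potlow', [-0.18, 0.6, 1.94, -1.43, 0.0, -0.27], np.float64(0.381))]
60 [('cov', [0.7, 0.83, 1.88, -1.43, 0.65, 0.54], np.float64(0.396)), ('high', [0.65, 0.58, 1.97, -1.43, 0.55, 0.4], np.float64(0.345)), ('pot', [-0.18, 0.57, 1.95, 1.16, 0.0, -2.85], np.float64(0.43)), ('potlow', [-0.18, 0.59, 1.94, 1.16, 0.0, -2.85], np.float64(0.446))]
```

```bash
cat >> h.py <<'E'
from scipy.optimize import least_squares
lo=np.array([-3.08,-.75,.22,-1.43,0,-2.85]);hi=np.array([3.08,2.2,2.44,4.57,2.65,2.85])
def L(): return np.load("L.npy")
def ik(p,rot,q0):
    l=L();T=rot*Ro.from_euler("z",-90,degrees=True)
    g=lambda q:np.r_[(fk(q,l)[0]-p)*10,(fk(q,l)[1].inv()*T).as_rotvec()]
    s=least_squares(g,np.clip(q0,lo+.01,hi-.01),bounds=(lo,hi));return s.x,np.abs(s.fun).max()
def tip(g,lean,yaw): return np.array(g)+tool(lean,yaw).apply([0,0,.019])
FL=Ro.from_euler("z",180,degrees=True)
E
python3 - <<'E'
from h import *
for lean in(30,36,42,45,48,52):
  for nm,g,y in(("cov",[.465,.302,.0375],3),("high",[.465,.302,.15],3),("pot",[.6217,-.0032,.1395],0),("potlow",[.6217,-.0032,.1275],0),("front",[.52,0,.15],0)):
   for fl in(0,1):
    R=tool(lean,y)*(FL if fl else Ro.identity())
    S=[ik(tip(g,lean,y),R,[.3 if "pot"!=nm[:3] else -.2,.6,1.9,q4,.3,q6]) for q4 in(0,1.6,3.1,4.4) for q6 in(-1.5,0,1.5)]
    b=min(S,key=lambda t:t[1])
    if b[1]<.005: print(lean,nm,fl,sorted({tuple(s[0].round(2)) for s in S if s[1]<.003}))
E
```

```text
30 cov 0 [(np.float64(0.48), np.float64(0.78), np.float64(2.06), np.float64(4.03), np.float64(0.27), np.float64(1.08))]
30 cov 1 [(np.float64(0.48), np.float64(0.78), np.float64(2.06), np.float64(4.03), np.float64(0.27), np.float64(-2.06))]
30 high 0 [(np.float64(0.48), np.float64(0.52), np.float64(2.01), np.float64(-1.04), np.float64(0.24), np.float64(-0.16))]
30 pot 0 [(np.float64(-0.24), np.float64(0.57), np.float64(1.92), np.float64(0.71), np.float64(0.18), np.float64(-2.48))]
30 pot 1 [(np.float64(-0.24), np.float64(0.57), np.float64(1.92), np.float64(0.71), np.float64(0.18), np.float64(0.66))]
30 potlow 0 [(np.float64(-0.24), np.float64(0.6), np.float64(1.92), np.float64(0.83), np.float64(0.16), np.float64(-2.6))]
30 potlow 1 [(np.float64(-0.24), np.float64(0.6), np.float64(1.92), np.float64(0.83), np.float64(0.16), np.float64(0.54))]
30 front 0 [(np.float64(-0.3), np.float64(0.48), np.float64(2.16), np.float64(1.6), np.float64(0.15), np.float64(2.85))]
30 front 1 [(np.float64(-0.3), np.float64(0.48), np.float64(2.16), np.float64(1.57), np.float64(0.15), np.float64(-0.26))]
36 
[... 5384 characters left out ...]
loat64(0.7), np.float64(2.15), np.float64(2.75), np.float64(0.64), np.float64(1.71))]
52 pot 1 [(np.float64(-0.29), np.float64(0.7), np.float64(2.15), np.float64(2.75), np.float64(0.64), np.float64(-1.43))]
52 potlow 0 [(np.float64(-0.29), np.float64(0.73), np.float64(2.16), np.float64(2.77), np.float64(0.67), np.float64(1.69))]
52 potlow 1 [(np.float64(-0.29), np.float64(0.73), np.float64(2.16), np.float64(2.77), np.float64(0.67), np.float64(-1.45))]
52 front 0 [(np.float64(-0.39), np.float64(0.71), np.float64(2.42), np.float64(2.75), np.float64(0.9), np.float64(1.57))]
52 front 1 [(np.float64(-0.39), np.float64(0.71), np.float64(2.42), np.float64(2.75), np.float64(0.9), np.float64(-1.57))]
```

```bash
cat > path.py <<'E'
from h import *;from rig import robot;import sys,json
def emit(Q,o):
    l=L();r=Ro.from_quat(o["tool_rot"]);D=[];T=[];Z=[]
    for q in Q:
        p,t=fk(q,l);t=t*Ro.from_euler("z",90,degrees=True)
        D.append([float(round(v,1)) for v in r.inv().apply(p-o["position"])*100]);T.append([float(round(v,2)) for v in (r.inv()*t).as_rotvec()]);Z.append(p.round(3).tolist())
    print(json.dumps(D));print(json.dumps(T));return np.array(Z)
E
python3 - <<'E'
from path import *
o=robot.get_obs();qE=np.array([.55,.6,2.15,3.97,.47,-1.98]);qA=o["q"]
s=np.linspace(0,1,34)[1:,None]
Q=qA+(qE-qA)*s+np.sin(np.pi*s)*np.array([0,-.2,-.1,0,.25,0])
np.save("Q.npy",Q);Z=emit(Q[:11],o);l=L()
A=np.array([fk(q,l)[0] for q in Q]);print(A[::3].round(2).tolist())
rr=[fk(q,l)[1] for q in Q];print(max(np.degrees((a.inv()*b).magnitude()) for a,b in zip(rr,rr[1:])),np.linalg.norm(np.diff(A,axis=0),axis=1).max())
E
```

```text
[[0.2, -0.8, -0.7], [0.7, -1.5, -1.4], [1.5, -1.8, -2.2], [2.5, -1.8, -3.1], [3.7, -1.4, -4.0], [5.0, -0.6, -4.9], [6.3, 0.6, -6.0], [7.5, 2.2, -7.1], [8.5, 4.1, -8.3], [9.3, 6.3, -9.6], [9.7, 8.7, -10.9]]
[[0.03, 0.02, 0.09], [0.05, 0.05, 0.19], [0.07, 0.08, 0.28], [0.09, 0.12, 0.37], [0.09, 0.18, 0.46], [0.09, 0.23, 0.55], [0.07, 0.29, 0.63], [0.05, 0.36, 0.71], [0.02, 0.43, 0.79], [-0.01, 0.49, 0.87], [-0.06, 0.56, 0.95]]
[[0.48, 0.3, 0.14], [0.45, 0.29, 0.14], [0.4, 0.32, 0.15], [0.35, 0.37, 0.16], [0.32, 0.45, 0.19], [0.33, 0.51, 0.24], [0.36, 0.55, 0.29], [0.42, 0.55, 0.32], [0.48, 0.51, 0.31], [0.51, 0.44, 0.26], [0.51, 0.36, 0.19]]
7.09599999536983 0.039515458308269844
```

Request:
play_rows(gripper=[-1, -1, -1, -1, -1, -1, -1, -1, -1, -1, -1], delta_pos=[[0.2, -0.8, -0.7], [0.7, -1.5, -1.4], [1.5, -1.8, -2.2], [2.5, -1.8, -3.1], [3.7, -1.4, -4.0], [5.0, -0.6, -4.9], [6.3, 0.6, -6.0], [7.5, 2.2, -7.1], [8.5, 4.1, -8.3], [9.3, 6.3, -9.6], [9.7, 8.7, -10.9]], turn=[[0.03, 0.02, 0.09], [0.05, 0.05, 0.19], [0.07, 0.08, 0.28], [0.09, 0.12, 0.37], [0.09, 0.18, 0.46], [0.09, 0.23, 0.55], [0.07, 0.29, 0.63], [0.05, 0.36, 0.71], [0.02, 0.43, 0.79], [-0.01, 0.49, 0.87], [-0.06, 0.56, 0.95]])

```text
time: 3.72
position: [0.3388, 0.3955, 0.1669]
tool_rot: [0.406, 0.901, 0.156, -0.008]
ft_force: [-0.1, -0.3, -0.8]
grip_width: 0.0868
grip_force: 0.0
```

Run:
```python
from path import *
o=robot.get_obs();Q=np.load("Q.npy");print(o["q"].round(2),Q[10].round(2),o["time"]);emit(Q[11:22],o)
```

```text
[ 0.53  0.39  1.97  0.37  0.56 -0.49] [ 0.53  0.39  1.97  0.37  0.55 -0.49] 3.725
[[2.6, 1.2, -0.4], [5.0, 2.6, -1.1], [7.2, 4.3, -1.9], [9.1, 6.3, -2.8], [10.5, 8.4, -3.8], [11.4, 10.5, -5.0], [11.8, 12.7, -6.1], [11.7, 14.8, -7.1], [11.0, 16.7, -8.0], [9.8, 18.4, -8.7], [8.2, 19.8, -9.2]]
[[-0.04, 0.08, 0.07], [-0.08, 0.17, 0.13], [-0.13, 0.25, 0.2], [-0.18, 0.32, 0.27], [-0.24, 0.39, 0.34], [-0.3, 0.45, 0.41], [-0.36, 0.51, 0.49], [-0.42, 0.55, 0.57], [-0.49, 0.59, 0.65], [-0.55, 0.61, 0.74], [-0.61, 0.62, 0.83]]
```

Tracking matches the plan exactly.

Request:
play_rows(gripper=[-1, -1, -1, -1, -1, -1, -1, -1, -1, -1, -1], delta_pos=[[2.6, 1.2, -0.4], [5.0, 2.6, -1.1], [7.2, 4.3, -1.9], [9.1, 6.3, -2.8], [10.5, 8.4, -3.8], [11.4, 10.5, -5.0], [11.8, 12.7, -6.1], [11.7, 14.8, -7.1], [11.0, 16.7, -8.0], [9.8, 18.4, -8.7], [8.2, 19.8, -9.2]], turn=[[-0.04, 0.08, 0.07], [-0.08, 0.17, 0.13], [-0.13, 0.25, 0.2], [-0.18, 0.32, 0.27], [-0.24, 0.39, 0.34], [-0.3, 0.45, 0.41], [-0.36, 0.51, 0.49], [-0.42, 0.55, 0.57], [-0.49, 0.59, 0.65], [-0.55, 0.61, 0.74], [-0.61, 0.62, 0.83]])

```text
time: 5.1
position: [0.4195, 0.5514, 0.3201]
tool_rot: [0.643, 0.537, 0.503, -0.212]
ft_force: [-0.6, -0.3, -0.3]
grip_width: 0.087
grip_force: 0.0
```

Run:
```python
from path import *
o=robot.get_obs();Q=np.load("Q.npy");print(o["q"].round(2),Q[21].round(2),o["time"]);emit(Q[22:],o)
```

```text
[ 0.54  0.41  2.01  2.15  0.62 -1.22] [ 0.54  0.41  2.02  2.17  0.62 -1.23] 5.1
[[-0.5, 2.1, 0.0], [-1.6, 4.3, -0.2], [-3.3, 6.3, -0.5], [-5.5, 8.1, -1.1], [-8.2, 9.6, -1.9], [-11.2, 10.6, -2.9], [-14.5, 11.2, -4.0], [-18.0, 11.3, -5.4], [-21.5, 10.9, -6.9], [-25.0, 10.0, -8.6], [-28.3, 8.7, -10.3]]
[[-0.09, 0.01, 0.08], [-0.17, 0.0, 0.15], [-0.25, -0.02, 0.23], [-0.33, -0.05, 0.31], [-0.41, -0.08, 0.38], [-0.49, -0.13, 0.46], [-0.56, -0.19, 0.54], [-0.63, -0.25, 0.62], [-0.7, -0.32, 0.7], [-0.76, -0.39, 0.78], [-0.82, -0.47, 0.86]]
```

Request:
play_rows(gripper=[-1, -1, -1, -1, -1, -1, -1, -1, -1, -1, -1], delta_pos=[[-0.5, 2.1, 0.0], [-1.6, 4.3, -0.2], [-3.3, 6.3, -0.5], [-5.5, 8.1, -1.1], [-8.2, 9.6, -1.9], [-11.2, 10.6, -2.9], [-14.5, 11.2, -4.0], [-18.0, 11.3, -5.4], [-21.5, 10.9, -6.9], [-25.0, 10.0, -8.6], [-28.3, 8.7, -10.3]], turn=[[-0.09, 0.01, 0.08], [-0.17, 0.0, 0.15], [-0.25, -0.02, 0.23], [-0.33, -0.05, 0.31], [-0.41, -0.08, 0.38], [-0.49, -0.13, 0.46], [-0.56, -0.19, 0.54], [-0.63, -0.25, 0.62], [-0.7, -0.32, 0.7], [-0.76, -0.39, 0.78], [-0.82, -0.47, 0.86]])

```text
time: 6.48
position: [0.4781, 0.3029, 0.1366]
tool_rot: [0.924, 0.027, 0.382, -0.008]
ft_force: [0.2, 0.2, -0.8]
grip_width: 0.0871
grip_force: 0.0
```

Run:
```python
from path import *
o=robot.get_obs();print(o["q"].round(2),o["time"],Ro.from_quat(o["tool_rot"]).as_matrix().round(2).tolist())
R=tool(46,3)*FL
for z in (.09,.0375): cmd(o,tip([.465,.3015,z],46,3),R)
```

```text
[ 0.55  0.6   2.15  3.99  0.47 -2.  ] 6.475 [[0.71, 0.06, 0.71], [0.04, -1.0, 0.03], [0.71, 0.01, -0.71]]
delta cm [-4.19, 0.03, 4.27] turn [0.002, 0.019, 0.007]
delta cm [-7.89, -0.01, 7.99] turn [0.002, 0.019, 0.007]
```

Request:
play_rows(gripper=[-1, -1, -1, -1, -1, -1, -1, -1, -1], delta_pos=[[-2.1, 0, 2.1], [-4.2, 0, 4.3], [-5.2, 0, 5.3], [-6.2, 0, 6.3], [-7.0, 0, 7.1], [-7.5, 0, 7.6], [-7.9, 0, 8.0], [-7.9, 0, 8.0], [-7.9, 0, 8.0]], turn=[[0.002, 0.019, 0.007], [0.002, 0.019, 0.007], [0.002, 0.019, 0.007], [0.002, 0.019, 0.007], [0.002, 0.019, 0.007], [0.002, 0.019, 0.007], [0.002, 0.019, 0.007], [0.002, 0.019, 0.007], [0.002, 0.019, 0.007]])

```text
time: 7.6
position: [0.4796, 0.3028, 0.025]
tool_rot: [0.92, 0.026, 0.392, -0.011]
ft_force: [0.0, -0.9, 0.9]
grip_width: 0.0867
grip_force: 0.0
```

Run:
```python
from h import *;from rig import robot
o=robot.get_obs();r=Ro.from_quat(o["tool_rot"]);print(o["time"],o["position"].round(4),(o["position"]-r.apply([0,0,.019])).round(4),o["ft_force"].round(2))
im=[]
for n,b in(("top",(110,220,80,70)),("side",(160,140,80,70))):
    c=robot.camera(n);x,y,w,h=b;im.append(cv2.resize(c["color"][y:y+h,x:x+w,::-1],None,fx=5,fy=5,interpolation=2))
cv2.imwrite("pics/g1.png",np.hstack(im))
```

```text
7.6 [0.4796 0.3028 0.025 ] [0.4659 0.302  0.0381] [ 0.01 -0.88  0.86]
```

View pics/g1.png

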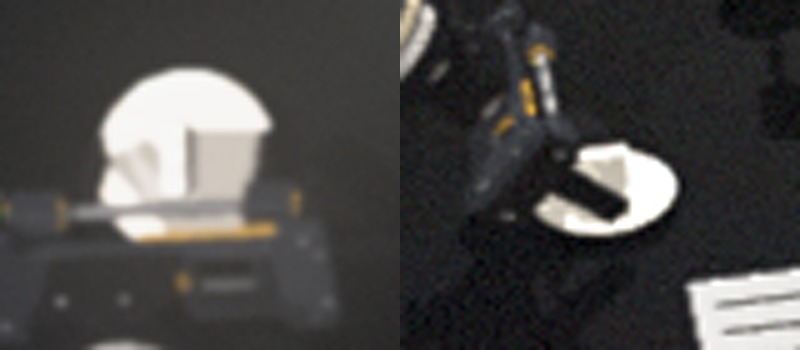

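The top view shows the fingers either side of the fin. The side view shows the near finger across the fin's robot-side half, clear of the flange. Closing now.

Request:
play_rows(gripper=[1, 1, 1, 1, 1, 1, 1, 1], delta_pos=[[0, 0, 0], [0, 0, 0], [0, 0, 0], [0, 0, 0], [0, 0, 0], [0, 0, 0], [0, 0, 0], [0, 0, 0]], turn=[[0, 0, 0], [0, 0, 0], [0, 0, 0], [0, 0, 0], [0, 0, 0], [0, 0, 0], [0, 0, 0], [0, 0, 0]], squeeze=45)

```text
time: 8.7
position: [0.4795, 0.3028, 0.0246]
tool_rot: [0.92, 0.026, 0.392, -0.011]
ft_force: [-0.3, 0.7, 0.4]
grip_width: 0.0153
grip_force: 0.3
```

Run:
```python
from h import *;from rig import robot
o=robot.get_obs();r=Ro.from_quat(o["tool_rot"]);print((o["position"]-r.apply([0,0,.019])).round(4),o["ft_force"].round(2))
cmd(o,o["position"]+[0,0,.105],r)
```

```text
[0.4658 0.302  0.0377] [-0.34  0.71  0.4 ]
delta cm [7.57, 0.01, -7.28] turn [0.0, 0.0, 0.0]
```

Not quite gripped yet (15 mm opening), so I'll wait a bit longer.

Request:
play_rows(gripper=[1, 1, 1, 1], delta_pos=[[0, 0, 0], [0, 0, 0], [0, 0, 0], [0, 0, 0]], turn=[[0, 0, 0], [0, 0, 0], [0, 0, 0], [0, 0, 0]])

```text
time: 9.2
position: [0.4795, 0.3028, 0.0246]
tool_rot: [0.92, 0.026, 0.392, -0.011]
ft_force: [0.2, 0.7, -0.5]
grip_width: 0.0117
grip_force: 45.0
```

Request:
play_rows(gripper=[1, 1, 1, 1, 1, 1], delta_pos=[[0.8, 0, -0.8], [2.6, 0, -2.5], [4.4, 0, -4.3], [6.2, 0, -6.0], [7.6, 0, -7.3], [7.6, 0, -7.3]], turn=[[0, 0, 0], [0, 0, 0], [0, 0, 0], [0, 0, 0], [0, 0, 0], [0, 0, 0]])

```text
time: 9.95
position: [0.4796, 0.3029, 0.132]
tool_rot: [0.919, 0.025, 0.393, -0.011]
ft_force: [-0.2, -0.0, -1.6]
grip_width: 0.0116
grip_force: 45.0
```

Run:
```python
from h import *;from rig import robot
o=robot.get_obs();r=Ro.from_quat(o["tool_rot"]);print(o["grip_width"],(o["position"]-r.apply([0,0,.019])).round(4),o["ft_force"].round(2),o["q"].round(2))
cmd(o,tip([.530,-.0035,.1525],46,1),tool(46,1)*FL)
```

```text
0.011593408277668757 [0.4659 0.3022 0.1452] [-0.21 -0.01 -1.64] [ 0.55  0.63  2.16  3.91  0.52 -1.91]
delta cm [3.81, 30.93, 2.87] turn [-0.028, -0.005, 0.025]
```

Request:
play_rows(gripper=[1, 1, 1, 1, 1, 1, 1, 1, 1, 1, 1, 1], delta_pos=[[0.5, 1.5, 0.1], [0.8, 5, 0.4], [1.2, 9, 0.8], [1.6, 13, 1.2], [2.0, 17, 1.6], [2.4, 21, 1.9], [2.9, 25, 2.3], [3.3, 28, 2.6], [3.7, 30, 2.8], [3.8, 30.9, 2.9], [3.8, 30.9, 2.9], [3.8, 30.9, 2.9]], turn=[[0, 0, 0], [-0.005, 0, 0.005], [-0.01, 0, 0.01], [-0.01, 0, 0.01], [-0.015, 0, 0.015], [-0.02, 0, 0.02], [-0.02, -0.005, 0.02], [-0.025, -0.005, 0.025], [-0.028, -0.005, 0.025], [-0.028, -0.005, 0.025], [-0.028, -0.005, 0.025], [-0.028, -0.005, 0.025]])

```text
time: 11.45
position: [0.5431, -0.0021, 0.1371]
tool_rot: [0.921, 0.009, 0.389, -0.003]
ft_force: [-1.4, 0.4, -0.9]
grip_width: 0.0119
grip_force: 45.0
```

Run:
```python
from h import *;from rig import robot
o=robot.get_obs();r=Ro.from_quat(o["tool_rot"]);print(o["grip_width"],(o["position"]-r.apply([0,0,.019])).round(4),o["ft_force"].round(2),o["q"].round(2))
im=[]
for n,b in(("top",(195,165,120,110)),("side",(190,150,120,110))):
    c=robot.camera(n);np.save(f"pics/{n}2.npy",c,allow_pickle=True);x,y,w,h=b;im.append(cv2.resize(c["color"][y:y+h,x:x+w,::-1],None,fx=3.3,fy=4,interpolation=2) if 0 else cv2.resize(c["color"][y:y+h,x:x+w,::-1],None,fx=3.3,fy=3.3,interpolation=2))
cv2.imwrite("pics/g2.png",np.hstack(im))
```

```text
0.01185279612581426 [ 0.5294 -0.0023  0.1503] [-1.36  0.38 -0.85] [-0.37  0.61  2.33  2.65  0.61 -1.44]
```

View pics/g2.png

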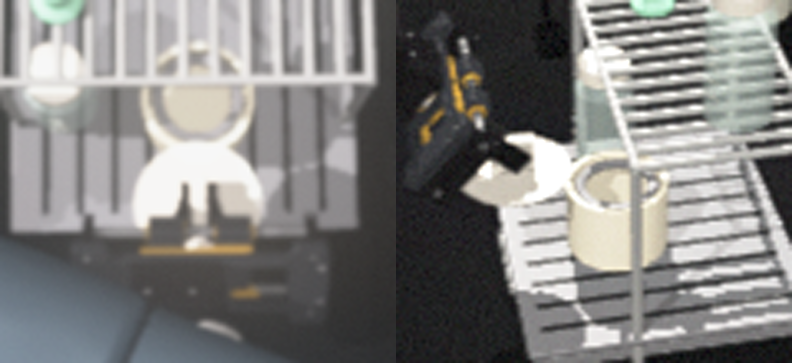

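Run:
```python
from h import *
T=load("top2");g=lambda u,v:(195+(u+.5)/3.3-.5,165+(v+.5)/3.3-.5)
z=.1266
l,r,f=ray(T,g(133,190),z),ray(T,g(264,190),z),ray(T,g(199,140.5),z);print(l,r,f,"cx",f[0]-.051)
print(ray(T,g(141,92),.1),ray(T,g(255,92),.1))
# automated arc fit of flange
im=cv2.GaussianBlur(cv2.cvtColor(T["color"],cv2.COLOR_RGB2GRAY),(0,0),.6).astype(np.float32)
th=np.radians(np.arange(-90,91,10));rr=np.arange(.044,.058,.0005);x0=np.array([.535,-.003])
E=[]
for t in th:
    p=proj(T,np.c_[x0[0]+rr*np.cos(t),x0[1]+rr*np.sin(t),np.full(len(rr),z)]).astype(np.float32)
    d=np.gradient(cv2.remap(im,p[None,:,0],p[None,:,1],1)[0]);j=d.argmin();E.append(x0+rr[j]*np.array([np.cos(t),np.sin(t)]))
E=np.array(E);w=least_squares(lambda q:np.hypot(*(E-q[:2]).T)-.051-q[2],[*x0,0],loss="soft_l1",f_scale=.001).x;print(w)
```

```text
[0.54589622 0.04837623 0.1266    ] [ 0.54750413 -0.05712434  0.1266    ] [ 0.58706133 -0.00422522  0.1266    ] cx 0.536061334524291
[0.63143814 0.04421677 0.1       ] [ 0.63295696 -0.05069748  0.1       ]
[ 0.53491045 -0.00393578  0.00165071]
```

Run:
```python
from h import *;from rig import robot
o=robot.get_obs();r=Ro.from_quat(o["tool_rot"]);g=o["position"]-r.apply([0,0,.019]);print(g)
for d in([0,0,-.0095],[.06,.0008,-.0095],[.0929,.0012,-.0095]): cmd(o,o["position"]+d,r)
```

```text
[ 0.52961653 -0.00217698  0.15049363]
delta cm [-0.68, -0.0, 0.66] turn [0.0, 0.0, 0.0]
delta cm [3.5, 0.04, 4.96] turn [0.0, 0.0, 0.0]
delta cm [5.8, 0.06, 7.32] turn [0.0, 0.0, 0.0]
```

Request:
play_rows(gripper=[1, 1, 1, 1, 1, 1, 1, 1], delta_pos=[[-0.3, 0, 0.3], [-0.7, 0, 0.7], [-0.7, 0, 0.7], [0.4, 0, 1.8], [1.4, 0, 2.8], [2.4, 0, 3.9], [3.5, 0, 5.0], [3.5, 0, 5.0]], turn=[[0, 0, 0], [0, 0, 0], [0, 0, 0], [0, 0, 0], [0, 0, 0], [0, 0, 0], [0, 0, 0], [0, 0, 0]])

```text
time: 12.55
position: [0.6056, -0.0021, 0.1284]
tool_rot: [0.921, 0.009, 0.391, -0.002]
ft_force: [-0.1, -0.2, -1.6]
grip_width: 0.0117
grip_force: 45.0
```

Run:
```python
from h import *;from rig import robot
o=robot.get_obs();r=Ro.from_quat(o["tool_rot"]);g=o["position"]-r.apply([0,0,.019]);print(g,o["ft_force"].round(2),o["q"].round(2))
for z in(.1405,.137,.1335): cmd(o,o["position"]+np.array([.6225,-.001,z])-g,r)
```

```text
[ 0.59193717 -0.00235771  0.14157405] [-0.09 -0.2  -1.56] [-0.31  0.63  2.17  2.64  0.49 -1.35]
delta cm [2.05, -0.08, 2.27] turn [0.0, 0.0, 0.0]
delta cm [1.8, -0.08, 2.52] turn [0.0, 0.0, 0.0]
delta cm [1.54, -0.08, 2.76] turn [0.0, 0.0, 0.0]
```

Request:
play_rows(gripper=[1, 1, 1, 1, 1], delta_pos=[[0.5, 0, 0.6], [1.1, -0.05, 1.2], [1.6, -0.1, 1.8], [2.0, -0.1, 2.3], [2.0, -0.1, 2.3]], turn=[[0, 0, 0], [0, 0, 0], [0, 0, 0], [0, 0, 0], [0, 0, 0]])

```text
time: 13.18
position: [0.635, -0.0005, 0.1261]
tool_rot: [0.921, 0.009, 0.39, -0.002]
ft_force: [-0.7, -0.6, -0.4]
grip_width: 0.0121
grip_force: 45.0
```

Run:
```python
from h import *;from rig import robot
o=robot.get_obs();r=Ro.from_quat(o["tool_rot"]);g=o["position"]-r.apply([0,0,.019]);print(g,o["ft_force"].round(2),o["q"].round(2))
im=[]
for n,b in(("top",(195,150,120,110)),("side",(190,150,120,110))):
    c=robot.camera(n);np.save(f"pics/{n}3.npy",c,allow_pickle=True);x,y,w,h=b;im.append(cv2.resize(c["color"][y:y+h,x:x+w,::-1],None,fx=3.3,fy=3.3,interpolation=2))
cv2.imwrite("pics/g3.png",np.hstack(im))
for z in(.1365,.1335): cmd(o,o["position"]+np.array([.6225,-.001,z])-g,r)
```

```text
[ 0.62140662 -0.0007612   0.13935015] [-0.7  -0.59 -0.35] [-0.28  0.65  2.1   2.62  0.43 -1.3 ]
delta cm [-0.13, 0.03, 0.28] turn [0.0, 0.0, 0.0]
delta cm [-0.34, 0.02, 0.49] turn [0.0, 0.0, 0.0]
```

View pics/g3.png

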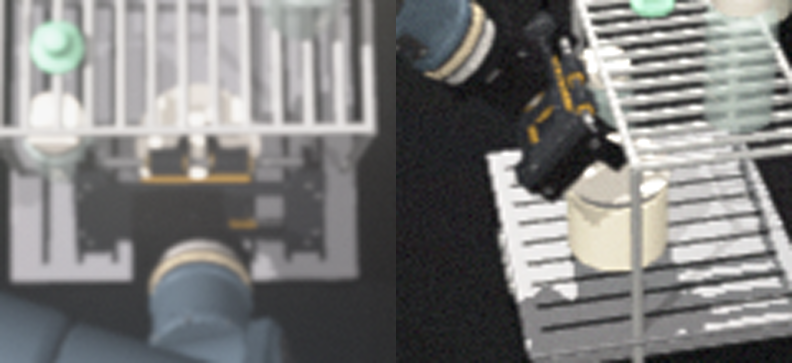

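The cover is over the pot mouth (side view about (620,180)), and the body is just in front of the tier rod without touching it. Lowering slowly.

Request:
play_rows(gripper=[1, 1, 1, 1, 1], delta_pos=[[0, 0, 0.1], [-0.1, 0, 0.25], [-0.2, 0, 0.35], [-0.3, 0, 0.45], [-0.3, 0, 0.45]], turn=[[0, 0, 0], [0, 0, 0], [0, 0, 0], [0, 0, 0], [0, 0, 0]])

```text
time: 13.9
position: [0.6358, -0.0005, 0.1212]
tool_rot: [0.921, 0.009, 0.39, -0.003]
ft_force: [-0.9, -0.2, 2.0]
grip_width: 0.0114
grip_force: 45.0
```

```bash
cat > st.py <<'E'
from h import *;from rig import robot
o=robot.get_obs();r=Ro.from_quat(o["tool_rot"]);g=o["position"]-r.apply([0,0,.019]);print(o["time"],g.round(4),o["ft_force"].round(2),o["moment"].round(2),o["grip_width"])
print(np.degrees(np.arccos(-r.as_matrix()[2,2])))
for z in(-.001,-.002,-.004): cmd(o,o["position"]+[0,0,z],r)
E
python3 st.py
```

```text
13.9 [ 0.6221 -0.0007  0.1344] [-0.94 -0.24  2.03] [-0.03  0.4   0.02] 0.01138817835614184
45.90708250113251
delta cm [-0.07, -0.0, 0.07] turn [0.0, 0.0, 0.0]
delta cm [-0.14, -0.0, 0.14] turn [0.0, 0.0, 0.0]
delta cm [-0.29, -0.0, 0.28] turn [0.0, 0.0, 0.0]
```

Request:
play_rows(gripper=[1, 1, 1, 1], delta_pos=[[-0.07, 0, 0.07], [-0.14, 0, 0.14], [-0.2, 0, 0.2], [-0.2, 0, 0.2]], turn=[[0, 0, 0], [0, 0, 0], [0, 0, 0], [0, 0, 0]])

```text
time: 14.4
position: [0.6359, -0.0005, 0.119]
tool_rot: [0.921, 0.009, 0.39, -0.003]
ft_force: [-3.4, -0.9, 5.7]
grip_width: 0.0118
grip_force: 45.0
```

```bash
python3 st.py
```

```text
14.4 [ 0.6222 -0.0007  0.1322] [-3.36 -0.92  5.72] [-0.01  0.25  0.02] 0.011791076978695183
45.970590869549284
delta cm [-0.07, -0.0, 0.07] turn [0.0, 0.0, 0.0]
delta cm [-0.14, -0.0, 0.14] turn [0.0, 0.0, 0.0]
delta cm [-0.29, -0.0, 0.28] turn [0.0, 0.0, 0.0]
```

Request:
play_rows(gripper=[1, 1, 1, 1], delta_pos=[[-0.05, 0, -0.01], [-0.1, 0, 0.04], [-0.18, 0, 0.1], [-0.18, 0, 0.1]], turn=[[0, 0, 0], [0, 0, 0], [0, 0, 0], [0, 0, 0]])

```text
time: 14.9
position: [0.6358, -0.0005, 0.1173]
tool_rot: [0.92, 0.009, 0.391, -0.003]
ft_force: [-3.4, 0.6, 6.2]
grip_width: 0.0114
grip_force: 45.0
```

```bash
python3 st.py
```

```text
14.9 [ 0.6222 -0.0007  0.1305] [-3.43  0.55  6.2 ] [ 0.02  0.16 -0.01] 0.011384434999734539
46.042106516834984
delta cm [-0.07, -0.0, 0.07] turn [0.0, 0.0, 0.0]
delta cm [-0.14, -0.0, 0.14] turn [0.0, 0.0, 0.0]
delta cm [-0.29, -0.0, 0.28] turn [0.0, 0.0, 0.0]
```

Request:
play_rows(gripper=[1, 1, 1, 1], delta_pos=[[-0.07, 0, 0.06], [-0.15, 0, 0.12], [-0.22, 0, 0.17], [-0.22, 0, 0.17]], turn=[[0, 0, 0], [0, 0, 0], [0, 0, 0], [0, 0, 0]])

```text
time: 15.4
position: [0.6358, -0.0005, 0.1147]
tool_rot: [0.92, 0.009, 0.391, -0.003]
ft_force: [-3.1, 0.0, 6.6]
grip_width: 0.0114
grip_force: 45.0
```

```bash
python3 st.py
```

```text
15.4 [ 0.6222 -0.0007  0.1279] [-3.07  0.02  6.57] [-0.04  0.06  0.  ] 0.011411050718304226
46.087775617490614
delta cm [-0.07, -0.0, 0.07] turn [0.0, 0.0, 0.0]
delta cm [-0.14, -0.0, 0.14] turn [0.0, 0.0, 0.0]
delta cm [-0.29, -0.0, 0.28] turn [0.0, 0.0, 0.0]
```

Request:
play_rows(gripper=[1, 1, 1], delta_pos=[[-0.05, 0, 0.05], [-0.1, 0, 0.1], [-0.1, 0, 0.1]], turn=[[0, 0, 0], [0, 0, 0], [0, 0, 0]])

```text
time: 15.78
position: [0.6358, -0.0005, 0.1146]
tool_rot: [0.92, 0.009, 0.392, -0.003]
ft_force: [-6.8, -0.2, 12.4]
grip_width: 0.0117
grip_force: 45.0
```

```bash
python3 st.py
```

```text
15.775 [ 0.6221 -0.0007  0.1277] [-6.75 -0.22 12.41] [-0.09 -0.19 -0.04] 0.011710055528229587
46.2206993541346
delta cm [-0.07, -0.0, 0.07] turn [0.0, 0.0, 0.0]
delta cm [-0.14, -0.0, 0.14] turn [0.0, 0.0, 0.0]
delta cm [-0.29, -0.0, 0.28] turn [0.0, 0.0, 0.0]
```

Request:
play_rows(gripper=[1, 1, 1], delta_pos=[[-0.09, 0, 0.04], [-0.09, 0, 0.04], [-0.09, 0, 0.04]], turn=[[0, 0, 0], [0, 0, 0], [0, 0, 0]])

```text
time: 16.15
position: [0.6359, -0.0005, 0.1146]
tool_rot: [0.919, 0.009, 0.394, -0.003]
ft_force: [-8.5, -1.1, 17.6]
grip_width: 0.0116
grip_force: 45.0
```

```bash
python3 st.py
```

```text
16.15 [ 0.6221 -0.0008  0.1277] [-8.51 -1.12 17.56] [ 0.01 -0.33 -0.09] 0.01161119171301502
46.34631964242568
delta cm [-0.07, -0.0, 0.07] turn [0.0, 0.0, 0.0]
delta cm [-0.14, -0.0, 0.14] turn [0.0, 0.0, 0.0]
delta cm [-0.29, -0.0, 0.28] turn [0.0, 0.0, 0.0]
```

Request:
play_rows(gripper=[1, 1, -0.3, -0.3, -0.3, -0.3, -0.3, -0.3, -0.3], delta_pos=[[0.05, 0, -0.1], [0.05, 0, -0.1], [0.05, 0, -0.1], [0.05, 0, -0.1], [0.05, 0, -0.1], [0.05, 0, -0.1], [0.05, 0, -0.1], [0.05, 0, -0.1], [0.05, 0, -0.1]], turn=[[0, 0, 0], [0, 0, 0], [0, 0, 0], [0, 0, 0], [0, 0, 0], [0, 0, 0], [0, 0, 0], [0, 0, 0], [0, 0, 0]])

```text
time: 17.27
position: [0.634, -0.0006, 0.1118]
tool_rot: [0.921, 0.009, 0.389, -0.002]
ft_force: [-0.5, 0.0, 0.4]
grip_width: 0.056
grip_force: 0.4
```

```bash
python3 st.py
```

```text
17.275 [ 0.6204 -0.0008  0.1251] [-0.54  0.    0.42] [-0.08  0.49 -0.01] 0.056009631329029044
45.823118183798144
delta cm [-0.07, -0.0, 0.07] turn [0.0, 0.0, 0.0]
delta cm [-0.14, -0.0, 0.14] turn [0.0, 0.0, 0.0]
delta cm [-0.29, -0.0, 0.28] turn [0.0, 0.0, 0.0]
```

Request:
play_rows(gripper=[-0.3, -0.3, -0.3, -0.3, -0.3, -0.3, -0.3, -0.3], delta_pos=[[0, 0, -0.5], [-0.3, 0, -2], [-0.6, 0, -4], [-0.8, 0, -7], [-0.8, 0, -10], [-0.8, 0, -12], [-0.8, 0, -12], [-0.8, 0, -12]], turn=[[0, 0, 0], [0, 0, 0], [0, 0, 0], [0, 0, 0], [0, 0, 0], [0, 0, 0], [0, 0, 0], [0, 0, 0]])

```text
time: 18.27
position: [0.5425, -0.0022, 0.19]
tool_rot: [0.921, 0.009, 0.39, -0.002]
ft_force: [-0.1, 0.2, 0.3]
grip_width: 0.0569
grip_force: 0.0
```

```bash
python3 st.py
python3 - <<'E'
from h import *;from rig import robot
im=[]
for n,b in(("top",(185,120,130,120)),("side",(215,160,90,83))):
    c=robot.camera(n);np.save(f"pics/{n}4.npy",c,allow_pickle=True);x,y,w,h=b;im.append(cv2.resize(c["color"][y:y+h,x:x+w,::-1],(390,360),interpolation=2))
cv2.imwrite("pics/g4.png",np.hstack(im))
E
```

```text
18.275 [ 0.5289 -0.0024  0.2033] [-0.05  0.23  0.3 ] [-0.09  0.58  0.  ] 0.056865824665767735
45.87385124469016
delta cm [-0.07, -0.0, 0.07] turn [0.0, 0.0, 0.0]
delta cm [-0.14, -0.0, 0.14] turn [0.0, 0.0, 0.0]
delta cm [-0.29, -0.0, 0.28] turn [0.0, 0.0, 0.0]
```

View pics/g4.png

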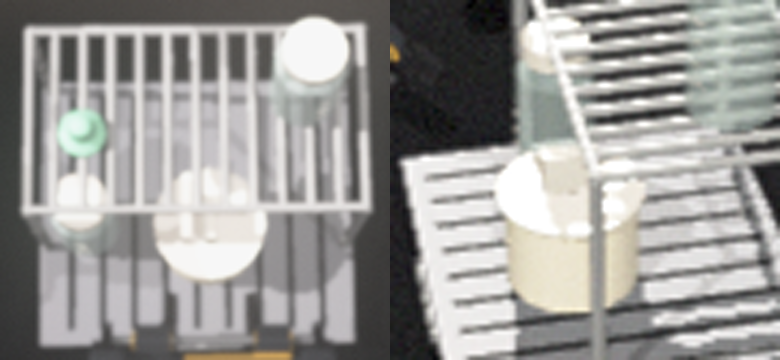

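The cover sits on the pot with the flange level on the rim, and both bottles are unmoved. A quick numeric check before handing in.

Run:
```python
from h import *
for n,ang in(("side4",[*range(130,261,10)]),("top4",[*range(100,261,10)])):
    c=load(n);g=cv2.GaussianBlur(cv2.cvtColor(c["color"],cv2.COLOR_RGB2GRAY),(0,0),.6).astype(np.float32)
    x0=np.array([.6276,-.002]);r=np.arange(.044,.058,.0005);E=[]
    for a in np.radians(ang):
        u=np.array([np.cos(a),np.sin(a)]);p=proj(c,np.c_[x0+r[:,None]*u,np.full(len(r),.104 if u[1]>0 else .102)]).astype(np.float32)
        d=np.gradient(cv2.remap(g,p[None,:,0],p[None,:,1],1)[0]);E.append(x0+r[d.argmin()]*u)
    E=np.array(E);w=least_squares(lambda q:np.hypot(*(E-q).T)-.0515,x0,loss="soft_l1",f_scale=.001);print(n,w.x.round(4),(w.fun*1e3).round(1))
for n,o in(("top0","top4"),("side0","side4")):
    A,B=load(n)["color"].astype(int),load(o)["color"].astype(int);d=abs(A-B).max(2)
    print(n,[(k,round(d[y:y+h,x:x+w].mean(),1)) for k,(x,y,w,h) in dict(topb=(275,120,28,35),lowb=(200,176,25,25),case=(340,222,40,40)).items()] if n=="top0" else d[285:325,205:255].mean())
```

```text
side4 [ 0.6263 -0.002 ] [ 0.2 -1.  -0.6 -0.2  0.2  0.7 -0.3  2.3 -0.1 -0.5  1.1 -0.7  0.  -0.8]
top4 [ 0.6267 -0.0023] [-2.8  0.5  0.8  0.2  0.  -0.1 -0.2 -0.8 -1.4  0.1  1.6  0.1  0.1  1.2
  0.3 -0.6 -1.5]
top0 [('topb', np.float64(1.3)), ('lowb', np.float64(2.0)), ('case', np.float64(18.4))]
side0 14.9595
```

Run:
```python
from h import *
im=[]
for n,b in(("top0",(320,200,80,70)),("top4",(320,200,80,70)),("side0",(190,265,80,70)),("side4",(190,265,80,70))):
    c=load(n)["color"];x,y,w,h=b;im.append(cv2.resize(c[y:y+h,x:x+w,::-1],None,fx=4,fy=4,interpolation=2))
    m=(c[y:y+h,x:x+w].min(2)>120).astype(np.uint8);print(n,m.sum(),cv2.connectedComponentsWithStats(m)[3][1:].round(1).tolist()[:3])
cv2.imwrite("pics/case.png",np.vstack([np.hstack(im[:2]),np.hstack(im[2:])]))
```

```text
top0 682 [[39.7, 41.7]]
top4 630 [[40.1, 41.2]]
side0 862 [[40.0, 39.7]]
side4 852 [[40.2, 39.9]]
```

View pics/case.png

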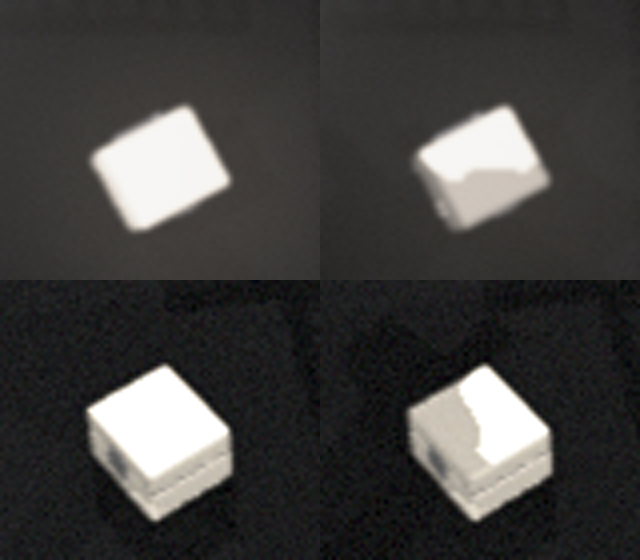

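The case hasn't moved; the difference is only the arm's shadow on it. Handing in.

```bash
python3 -c "
from rig import robot
print(robot.hand_in())"
```

```text
the job is handed in; nothing more can be done
None
```

I handed the job in at about 18 s: the cover was pressed home on the pot and looked flush, level and centred to within about 2 mm, the gripper was clear, and the bottles and case had not moved (hand-in returned no verdict).

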